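Seal a 96-well plate with a hand roller

TASK

Take the hand roller from its rest and roll it lengthwise over the plate in the sealing bed, from one end ledge to the other with a steady push of about 15 N and never more than 25 N, until all twelve cap strips are fully seated; keep the roller down on the plate until then (rolling back over it is fine), and let nothing but the roller touch the bed. Then set the roller back upright in its rest, and do not disturb the other things on the bench.

Things in the scene. Friction and masses are not known exactly. Their poses are not given: they have to be found in the camera images.
- roller: Hand roller, 0.4 kg. Origin: lowest point of its wheel, midway along it; z up, x = direction it rolls, y = along the axle. Black free-turning rubber wheel, 36 mm diameter, 80 mm long (y), axle at z 18 mm. Steel bridge above it 56 (x) x 98 (y) mm, z 40 to 47 mm, with the handle on top. A half turn about z changes nothing.
- roller_handle (a point): middle of the roller's upright black handle, 74.5 mm above the roller's origin; handle 24 (roller x) x 30 (roller y) x 55 mm high, from z 47 to 102 mm of the roller
- rest: Fixed rest of the roller: foot 84 x 128 mm with two grey rails along its y, tops at z 46 mm, 43 mm apart. Origin: centre of the underside, z up. The roller stands in it with its bridge on the rails and the wheel hanging between them, axes parallel, roller origin at x = y = 0, z = 6 mm. Play 3 mm each way; low lips (4 mm above the rails, 4 mm clear) at the bridge's ends.
- bed: Sealing bed: dark foot 196 x 116 x 10 mm fixed to the bench; origin centre of its underside, z up, x = lengthwise (rolling direction). On it a sprung nest with a grey plate of 12 white cap strips side by side (x -54 to 54 mm) and an aluminium ledge at each end (x 64 to 90 mm), 92 mm wide. Nest gives 8 N per mm, 7 mm at most. Right load 13 to 18 N; above 25 N the plate cracks.
- bed_start (a point): nominal point over the middle of the ledge next to strip 0: bed x -77 mm, z 50 mm. The true level of ledges, plate rim and seated strips (all flush) is set by hand and not measured: at the bed's centre it lies 50 to 72 mm above the bench, and it slopes along x by up to 0.05 rad either way. Only touch tells it.
- bed_finish (a point): the same over the ledge next to strip 11: bed x +77 mm, z 50 mm. A roller set on either ledge clears the strips and can roll straight onto them (their step is 3 mm); either direction is fine
- strip0 (a joint): how far cap strip 0 (counted along the bed's x) has been pressed down, m: 0 = standing 3 mm proud, 0.003 = fully seated, flush. A rigid bar of eight flat caps, 8.4 x 72 mm, centred at bed x = -49.5 mm; it sinks only under more than about 8 N and stays where it is
- strip1 (a joint): how far cap strip 1 (counted along the bed's x) has been pressed down, m: 0 = standing 3 mm proud, 0.003 = fully seated, flush. A rigid bar of eight flat caps, 8.4 x 72 mm, centred at bed x = -40.5 mm; it sinks only under more than about 8 N and stays where it is
- strip2 (a joint): how far cap strip 2 (counted along the bed's x) has been pressed down, m: 0 = standing 3 mm proud, 0.003 = fully seated, flush. A rigid bar of eight flat caps, 8.4 x 72 mm, centred at bed x = -31.5 mm; it sinks only under more than about 8 N and stays where it is
- strip3 (a joint): how far cap strip 3 (counted along the bed's x) has been pressed down, m: 0 = standing 3 mm proud, 0.003 = fully seated, flush. A rigid bar of eight flat caps, 8.4 x 72 mm, centred at bed x = -22.5 mm; it sinks only under more than about 8 N and stays where it is
- strip4 (a joint): how far cap strip 4 (counted along the bed's x) has been pressed down, m: 0 = standing 3 mm proud, 0.003 = fully seated, flush. A rigid bar of eight flat caps, 8.4 x 72 mm, centred at bed x = -13.5 mm; it sinks only under more than about 8 N and stays where it is
- strip5 (a joint): how far cap strip 5 (counted along the bed's x) has been pressed down, m: 0 = standing 3 mm proud, 0.003 = fully seated, flush. A rigid bar of eight flat caps, 8.4 x 72 mm, centred at bed x = -4.5 mm; it sinks only under more than about 8 N and stays where it is
- strip6 (a joint): how far cap strip 6 (counted along the bed's x) has been pressed down, m: 0 = standing 3 mm proud, 0.003 = fully seated, flush. A rigid bar of eight flat caps, 8.4 x 72 mm, centred at bed x = +4.5 mm; it sinks only under more than about 8 N and stays where it is
- strip7 (a joint): how far cap strip 7 (counted along the bed's x) has been pressed down, m: 0 = standing 3 mm proud, 0.003 = fully seated, flush. A rigid bar of eight flat caps, 8.4 x 72 mm, centred at bed x = +13.5 mm; it sinks only under more than about 8 N and stays where it is
- strip8 (a joint): how far cap strip 8 (counted along the bed's x) has been pressed down, m: 0 = standing 3 mm proud, 0.003 = fully seated, flush. A rigid bar of eight flat caps, 8.4 x 72 mm, centred at bed x = +22.5 mm; it sinks only under more than about 8 N and stays where it is
- strip9 (a joint): how far cap strip 9 (counted along the bed's x) has been pressed down, m: 0 = standing 3 mm proud, 0.003 = fully seated, flush. A rigid bar of eight flat caps, 8.4 x 72 mm, centred at bed x = +31.5 mm; it sinks only under more than about 8 N and stays where it is
- strip10 (a joint): how far cap strip 10 (counted along the bed's x) has been pressed down, m: 0 = standing 3 mm proud, 0.003 = fully seated, flush. A rigid bar of eight flat caps, 8.4 x 72 mm, centred at bed x = +40.5 mm; it sinks only under more than about 8 N and stays where it is
- strip11 (a joint): how far cap strip 11 (counted along the bed's x) has been pressed down, m: 0 = standing 3 mm proud, 0.003 = fully seated, flush. A rigid bar of eight flat caps, 8.4 x 72 mm, centred at bed x = +49.5 mm; it sinks only under more than about 8 N and stays where it is
- marker: black marker pen, 14 x 137 mm, lying on the bench; bystander. Origin: centre of its underside
- petri_dish: round glass dish, 64 mm across, 18 mm high; bystander. Origin: centre of its underside
- sample_jar: small jar with white cap, 33 mm across, 55 mm high; bystander. Origin: centre of its underside

How it is judged:
On the way, in this order (a step that is already met when the one before it is completed fails the run):
1. the roller bears on the bed while every cap strip still stands proud (contact force between roller and bed above 2 N and value of joint each of strip0, strip1, strip2, strip3, strip4, strip5, strip6, strip7, strip8, strip9, strip10, strip11 below 0.001 m), for 0.1 s.
2. all twelve cap strips are seated (value of joint each of strip0, strip1, strip2, strip3, strip4, strip5, strip6, strip7, strip8, strip9, strip10, strip11 above 0.0023 m), for 0.2 s.
At the end, for the whole second after the job is handed in: all twelve cap strips are pressed down at least 2.3 of their 3 mm, and the roller stands upright (within 0.06 rad) and still in its rest, within 6 mm of its seat in x and y and 3 mm in height (all of step 2 and x of roller in the frame of rest between -0.006 and 0.006 m and y of roller in the frame of rest between -0.006 and 0.006 m and z of roller in the frame of rest between 0.003 and 0.009 m and angle between roller's own z axis and vertical below 0.06 rad and linear speed of roller below 0.02 m/s); the robot touches nothing.
It fails at once if the roller presses on the bed with more than 25 N (contact force between roller and bed above 25 N).
It fails at once if the fingers or arm touch the bed (contact force between any of the fingers, the arm and bed above 1 N).
It fails at once if the roller is lifted clear of the plate when some strips are seated and others are not (its wheel more than about 10 mm above the highest position of the sheet) (value of joint any of strip0, strip1, strip2, strip3, strip4, strip5, strip6, strip7, strip8, strip9, strip10, strip11 above 0.0015 m and value of joint any of strip0, strip1, strip2, strip3, strip4, strip5, strip6, strip7, strip8, strip9, strip10, strip11 below 0.0015 m and z of roller in the frame of bed above 0.088 m).
It fails at once if a bystander is moved more than 20 mm (distance of any of marker, petri_dish, sample_jar from where it was at the start of the episode above 0.02 m).
It also fails if it takes over 69 s, if anything falls off the work surface, if the arm or the gripper's body presses on something with over 40 N, if the wrist force passes 120 N, or if a joint passes its speed limit or range.

ROBOT

A 6-joint arm with a two-finger parallel gripper is mounted at the origin on a cart in front of the work surface, level with it; the furniture and walls round the work are solid. World frame = base frame: x ahead of the robot, y to its left, z up, the work surface at z = 0. Lengths are in m, angles in rad, forces in N, time in s.
With the tool pointing down it reaches from about 0.35 to 0.775 m from the base axis. Payload 7.3 kg.
Tool frame: the origin (TCP) lies at the centre of the arm's flange, where the gripper is bolted on; the fingertips stand 178 mm ahead of it and the grasp point (between the pads) lies 159 mm ahead of it; z points along the fingers, y is the line along which they close (so a half turn about z gives the same grasp; the last joint's range is limited). The gripper opens to 92 mm and grips with 3 to 60 N. Pads are 19 mm wide; open, the fingers measure 130 mm over their backs; the gripper's body (75 mm by 190 mm) begins 47 mm behind the grasp point.
Start: joints at [0.999, 0.342, 1.524, -0, 1.275, -0.146], TCP at [0.217, 0.478, 0.405] pointing down, gripper open.
Joint ranges: [-2.53, 2.53], [-0.77, 2.02], [0.04, 2.7], [-1, 4.14], [0.28, 2.66], [-3.11, 3.11]. Speed limits (rad/s): [2.57, 2.57, 3.14, 3.14, 3.14, 3.14].

INTERFACE

Orientations are given as [roll, pitch, yaw] about the fixed x, y, z axes, in that order (R = Rz(yaw) Ry(pitch) Rx(roll)).
In Python, from cell import telemetry, vision, ticket gives the robot as it stands.
- The arm moves only by the shell command python3 -m crank 'ROWS' [FORCE]. ROWS is JSON, a list of rows, each a list of 5 numbers: the gripper command: -1 is shut, 1 is fully open, values between are in proportion, then the shift along the tool's x, y, z in mm, then the turn about the tool's z in rad. In form: [[fingers, dx, dy, dz, roll], ...]. A call has 1 to 12 rows; each row is the pose to reach, as a shift and turn from the pose commanded when the call began, along the tool's axes at that moment; what a row does not reach only later rows make up. A row lasts 1/12 s, in which the tool goes at most 41.7 mm and 7.16 degrees, less where a joint would pass 70% of its speed; a pose out of reach is approached as far as the arm can. A call with a gripper value outside its range is refused whole. The fingers move at their own pace and stop on an object; FORCE is the grip in N (left out, the last holds). Time passes only in rows, so rows that repeat a pose let the fingers close. It gives the time, the measured TCP pose, the force, the opening and the grip force at its end, in the units of the state.
- telemetry.observe(): the state, without advancing time (a new reading comes with each control period).
- vision.read_camera(name): name is "scene" or "top" or "wrist"; returns (picture, depth): 480x640x3 uint8, red, green, blue; 480x640 float32, m along the optical axis (not along the pixel's ray), 0 where there is no reading.
- vision.get_calibration(name): a dict with "camera_matrix" (3x3 intrinsics, pixels), "rvec" (rotation vector, rad) and "tvec" (3), from world to camera coordinates, as OpenCV has them. Camera axes: x right, y down, z forward; pixel columns grow to the right and rows downward; lengths in m; the calibration is good to about 2 mm. A picture is of the moment at which its call begins: read the wrist's pose just before it. get_calibration takes no time and is no camera call; for the wrist camera it gives the pose at the moment of the call.
- ticket.hand_in(): hands the job in; it is judged then, once.
The state is a dict: "time": time; "qpos": joint angles; "qvel": joint speeds; "joint_efforts": joint torques, N m; "tool_pos": TCP position; "tool_rot": TCP orientation; "contact_force": force on the tool from outside, world axes, zero at the start; "torque": the same for the moment, N m; "opening": finger opening in m; "grip_force": force on a finger pad.
Only numpy, scipy, OpenCV 4.12 (cv2) and the standard library are available. Lean on these libraries where they do the work, as an engineer would, in place of code of your own. Each camera call takes 0.05 s, during which the arm holds its last target. There are 200 camera calls.

## Working session

There is one attempt and no reset: what is moved stays moved. The work goes in short steps, Python scripts to look and compute and a shell command to move; the robot and the scene stay as the last step left them, time stands still between calls to the robot, and variables do not carry over. Pictures are saved under pics/ and viewed, at most 10 in all, crops included, and the job is handed in when it is done.

```bash
mkdir -p pics; ls; cat > h.py <<'E'
import numpy as np, cv2
from cell import telemetry, vision, ticket
from scipy.spatial.transform import Rotation as R
def snap(name,fn):
    p,d=vision.read_camera(name); cv2.imwrite('pics/'+fn+'.png',p[:,:,::-1]); np.save(fn+'.npy',d); 
    c=vision.get_calibration(name); np.savez(fn+'_c.npz',**{k:np.array(v) for k,v in c.items()})
def pt(fn,u,v,z=None):
    c=np.load(fn+'_c.npz'); K=c['camera_matrix']; Rm=cv2.Rodrigues(c['rvec'].reshape(3))[0]; t=c['tvec'].reshape(3)
    ray=np.linalg.inv(K)@[u,v,1]; o=-Rm.T@t; r=Rm.T@ray
    s=np.load(fn+'.npy')[int(v),int(u)] if z is None else (z-o[2])/r[2]
    return o+s*r
E
python3 - <<'E'
from h import *
snap('top','top1'); snap('scene','sc1')
s=telemetry.observe(); print(s)
E
```

```text
pics
{'time': 0.1, 'qpos': array([ 9.99011143e-01,  3.42712322e-01,  1.52491866e+00,  2.37950840e-05,
        1.27540691e+00, -1.46013390e-01]), 'qvel': array([-0.00151043, -0.00045861, -0.00413046,  0.00120091,  0.00197923,
       -0.00054383]), 'joint_efforts': array([ 1.96515946e-03, -4.32004809e+01, -2.44695801e+01,  7.20659690e-02,
        5.26403252e-02, -6.97419227e-05]), 'tool_pos': array([0.216761  , 0.47804298, 0.4040845 ]), 'tool_rot': array([-3.14016610e+00, -2.32787827e-04,  2.71581375e+00]), 'contact_force': array([-0.6590575 ,  0.63423458, -1.02537323]), 'torque': array([0.01277187, 0.03386953, 0.01685766]), 'grip_force': 0.0, 'opening': 0.09184413911753035}
```

View pics/top1.png

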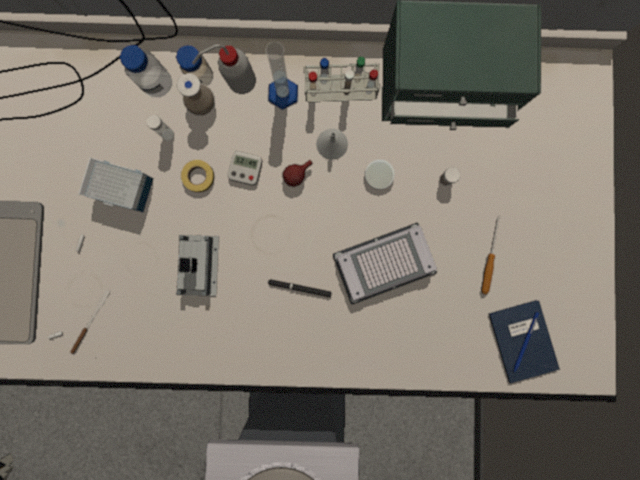

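View pics/sc1.png

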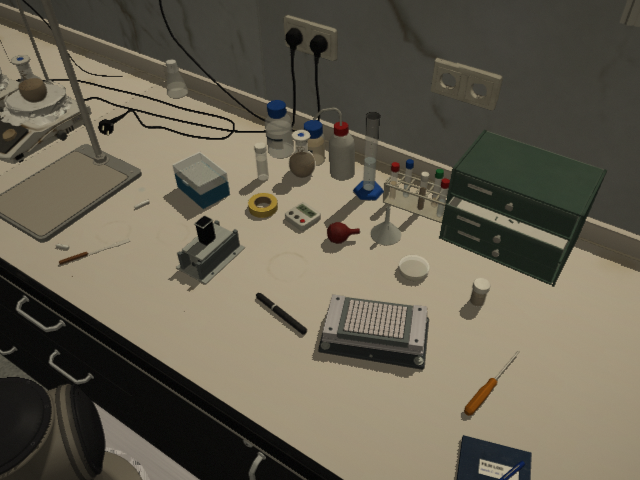

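```bash
python3 - <<'E'
from h import *
im=cv2.imread('pics/top1.png')
a=cv2.resize(im[220:310,160:250],(400,400),interpolation=cv2.INTER_CUBIC)
b=cv2.resize(im[215:310,330:440],None,fx=400/95,fy=400/95,interpolation=cv2.INTER_CUBIC)[:, :400*110//95]
b=cv2.resize(im[213:313,335:435+5],(420,400),interpolation=cv2.INTER_CUBIC)
cv2.imwrite('pics/crop1.png',np.hstack([a[:, :380],b]))
for u,v in [(197,265),(187,265),(385,263),(282,470),(299,288),(450,177),(380,175)]: print(u,v,pt('top1',u,v).round(3))
# points clouds
d=np.load('top1.npy')
def cloud(u0,u1,v0,v1):
    return np.array([pt('top1',u,v) for v in range(v0,v1) for u in range(u0,u1)])
r=cloud(165,230,225,305)
for lo,hi in [(.003,.02),(.02,.045),(.045,.06),(.08,.13)]:
    q=r[(r[:,2]>lo)&(r[:,2]<hi)]
    if len(q)>4: print(lo,hi,len(q),cv2.minAreaRect(q[:,:2].astype(np.float32)*1000),q.mean(0).round(4))
b=cloud(325,445,215,310)
for lo,hi in [(.004,.02),(.035,.09)]:
    q=b[(b[:,2]>lo)&(b[:,2]<hi)]
    print(lo,hi,len(q),cv2.minAreaRect(q[:,:2].astype(np.float32)*1000),q.mean(0).round(4),np.percentile(q[:,2],[5,50,95]))
E
```

```text
197 265 [0.519 0.182 0.051]
187 265 [0.518 0.187 0.107]
385 263 [ 0.534 -0.198  0.056]
282 470 [ 0.101 -0.001  0.006]
299 288 [ 0.477 -0.025  0.012]
450 177 [ 0.714 -0.329  0.054]
380 175 [ 0.721 -0.189  0.017]
0.003 0.02 394 ((520.6480712890625, 193.11135864257812), (165.99447631835938, 131.87234497070312), 2.887866735458374) [0.521  0.1743 0.0066]
0.02 0.045 260 ((518.455810546875, 193.3935546875), (62.482967376708984, 120.99113464355469), 89.71646118164062) [0.5185 0.1754 0.0355]
0.045 0.06 1180 ((518.033203125, 193.47134399414062), (121.93146514892578, 61.2545051574707), 0.08541364222764969) [0.5181 0.1901 0.0512]
0.08 0.13 247 ((517.4898681640625, 193.4349822998047), (29.09123992919922, 24.696016311645508), 2.086768388748169) [0.5178 0.1912 0.1034]
0.004 0.02 792 ((538.0968627929688, -204.83155822753906), (197.59310913085938, 254.1026153564453), 1.531933307647705) [ 0.5299 -0.1783  0.0089] [0.00465631 0.00882726 0.01304158]
0.035 0.09 4062 ((533.7936401367188, -202.3541717529297), (99.97527313232422, 182.6383056640625), 21.691204071044922) [ 0.534  -0.2031  0.051 ] [0.03918813 0.05206182 0.05670399]
```

View pics/crop1.png

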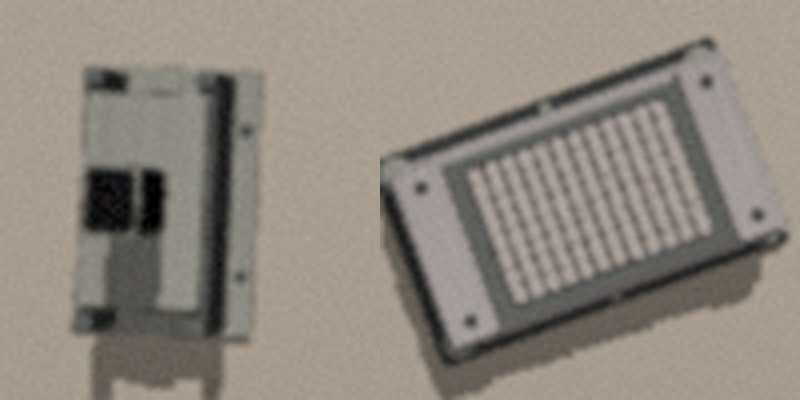

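```bash
python3 -m crank '[[1,-35,-12,4,-0.04],[1,-70,-24,8,-0.08],[1,-105,-36,12,-0.12],[1,-140,-48,16,-0.16],[1,-175,-60,20,-0.2],[1,-210,-72,24,-0.24],[1,-245,-84,28,-0.28],[1,-280,-96,32,-0.32],[1,-315,-108,36,-0.36],[1,-350,-120,40,-0.4],[1,-380,-131,42,-0.426],[1,-391,-135,44,-0.426]]'; python3 -m crank '[[1,0,0,0,0],[1,0,0,0,0]]'; python3 - <<'E'
from h import *
snap('wrist','w1'); s=telemetry.observe(); print(s['tool_pos'],s['tool_rot'],s['contact_force'])
E
```

```text
time: 1.1
tool_pos: [0.5196, 0.1906, 0.36]
tool_rot: [-3.141, 0.0, 3.14]
contact_force: [-0.2, -0.4, 0.3]
opening: 0.092
grip_force: 0.0
time: 1.27
tool_pos: [0.517, 0.1936, 0.3601]
tool_rot: [3.141, -0.002, 3.14]
contact_force: [-0.4, 0.5, -0.4]
opening: 0.0917
grip_force: 0.0
[0.51650333 0.19424868 0.36042276] [ 3.14126339e+00 -1.34350414e-03  3.14150598e+00] [-0.39509326 -0.04266615  0.02233184]
```

View pics/w1.png

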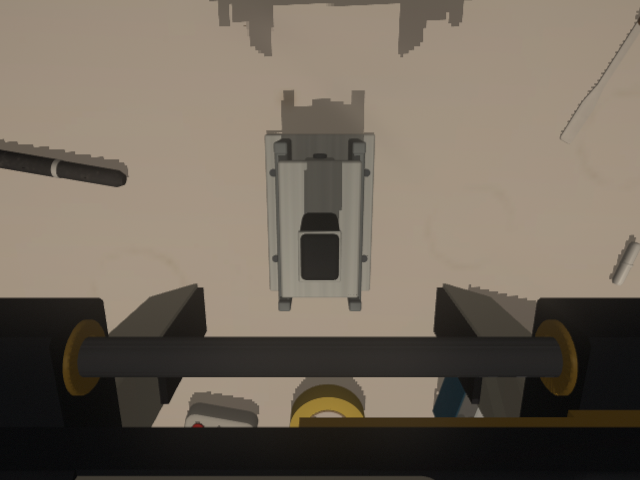

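```bash
python3 - <<'E'
from h import *
for u,v,z in [(320,257,.108),(301,257,.108),(340,257,.108),(320,235,.108),(320,279,.108),(266,134,.0),(374,134,.0),(271,290,0),(370,290,0),(280,296,.053),(362,296,.053)]: print(u,v,pt('w1',u,v,z).round(4),pt('w1',u,v).round(4))
E
```

```text
320 257 [0.519  0.1945 0.108 ] [0.5195 0.1945 0.1066]
301 257 [0.519  0.1838 0.108 ] [0.5196 0.1837 0.1063]
340 257 [0.519  0.2058 0.108 ] [0.5198 0.2059 0.1057]
320 235 [0.5061 0.1945 0.108 ] [0.5065 0.1945 0.1065]
320 279 [0.5323 0.1945 0.108 ] [0.5327 0.1945 0.1069]
266 134 [0.4559 0.1533 0.    ] [0.4557 0.1538 0.0044]
374 134 [0.4559 0.2359 0.    ] [ 4.559e-01  2.360e-01 -4.000e-04]
271 290 [0.5844 0.153  0.    ] [ 5.845e-01  1.530e-01 -2.000e-04]
370 290 [0.5845 0.2369 0.    ] [ 0.5848  0.237  -0.0006]
280 296 [0.5668 0.1658 0.053 ] [0.5705 0.165  0.0446]
362 296 [0.5669 0.2247 0.053 ] [ 0.5903  0.2304 -0.0007]
```

```bash
python3 -m crank '[[1,-2,0,25,0],[1,-2,0.5,55,0],[1,-2,0.5,85,0],[1,-2,0.5,108,0],[1,-2,0.5,117,0],[1,-2,0.5,117,0],[-1,-2,0.5,117,0],[-1,-2,0.5,117,0],[-1,-2,0.5,117,0],[-1,-2,0.5,117,0],[-1,-2,0.5,117,0],[-1,-2,0.5,117,0]]' 60;  python3 -m crank '[[-1,0,0,0,0],[-1,0,0,0,0],[-1,0,0,0,0]]'
```

```text
time: 2.32
tool_pos: [0.5193, 0.1942, 0.2443]
tool_rot: [3.141, 0.001, -3.142]
contact_force: [0.9, -0.1, 0.7]
opening: 0.0564
grip_force: 0.0
time: 2.57
tool_pos: [0.5192, 0.1942, 0.2437]
tool_rot: [3.142, -0.0, -3.142]
contact_force: [0.8, 0.9, 1.0]
opening: 0.0363
grip_force: 0.0
```

```bash
python3 -m crank '[[-1,0,0,0,0],[-1,0,0,0,0],[-1,0,0,0,0],[-1,0,0,0,0]]'; python3 -m crank '[[-1,0,0,-20,0],[-1,0,0,-50,0],[-1,0,0,-80,0],[-1,0,0,-110,0],[-1,0,0,-125,0],[-1,0,0,-125,0],[-1,0,0,-125,0],[-1,0,0,-125,0]]'; python3 - <<'E'
from h import *
# bed foot/ledge from top: print corners of ledges at crop coordinates
def P(cx,cy,z): # crop -> top px ; b crop: 335..440 x ->420, 213..313->400 ; hstack offset 380
    return pt('top1',335+(cx-380)/4,213+cy/4,z)
for n,c in dict(screwL1=(420,188),screwL2=(470,321),screwR1=(707,82),screwR2=(757,214)).items(): print(n,P(*c,.056).round(4),P(*c,.06).round(4),pt('top1',335+(c[0]-380)/4,213+c[1]/4).round(4))
E
```

```text
time: 2.9
tool_pos: [0.5192, 0.1941, 0.2437]
tool_rot: [-3.141, -0.0, -3.141]
contact_force: [0.1, -1.9, 0.2]
opening: 0.0235
grip_force: 60.0
time: 3.57
tool_pos: [0.5186, 0.1941, 0.3667]
tool_rot: [-3.141, -0.004, -3.141]
contact_force: [0.6, 0.7, -4.7]
opening: 0.0239
grip_force: 60.0
screwL1 [ 0.5375 -0.1174  0.056 ] [ 0.5375 -0.1172  0.06  ] [ 0.5376 -0.1178  0.0496]
screwL2 [ 0.4714 -0.1443  0.056 ] [ 0.4716 -0.1439  0.06  ] [ 0.471  -0.1449  0.0485]
screwR1 [ 0.5955 -0.2617  0.056 ] [ 0.5952 -0.2609  0.06  ] [ 0.5956 -0.2621  0.0539]
screwR2 [ 0.5293 -0.2881  0.056 ] [ 0.5293 -0.2872  0.06  ] [ 0.5294 -0.2895  0.05  ]
```

```bash
python3 -m crank '[[-1,1,-25,0,-0.03],[-1,2,-58,0,-0.07],[-1,4,-91,0,-0.11],[-1,6,-124,0,-0.15],[-1,7,-157,0,-0.19],[-1,9,-190,0,-0.23],[-1,10,-223,0,-0.27],[-1,12,-256,0,-0.31],[-1,13,-289,0,-0.35],[-1,14,-312,0,-0.382],[-1,14.5,-325,0,-0.382],[-1,14.5,-325,0,-0.382]]'; python3 -m crank '[[-1,0,0,0,0],[-1,0,0,0,0]]'; python3 - <<'E'
from h import *
snap('wrist','w2'); s=telemetry.observe(); print(s['tool_pos'],s['tool_rot'],s['contact_force'])
E
```

```text
time: 4.57
tool_pos: [0.5044, -0.1331, 0.3668]
tool_rot: [3.14, -0.003, -2.763]
contact_force: [0.7, 0.7, -5.0]
opening: 0.0236
grip_force: 60.0
time: 4.73
tool_pos: [0.5046, -0.1299, 0.3677]
tool_rot: [3.14, -0.001, -2.759]
contact_force: [-0.4, -0.3, -4.7]
opening: 0.024
grip_force: 60.0
[ 0.5046966  -0.12967406  0.36801228] [ 3.14002200e+00 -8.33263779e-04 -2.75864207e+00] [ 0.15761178 -0.0315928  -4.67333516]
```

View pics/w2.png

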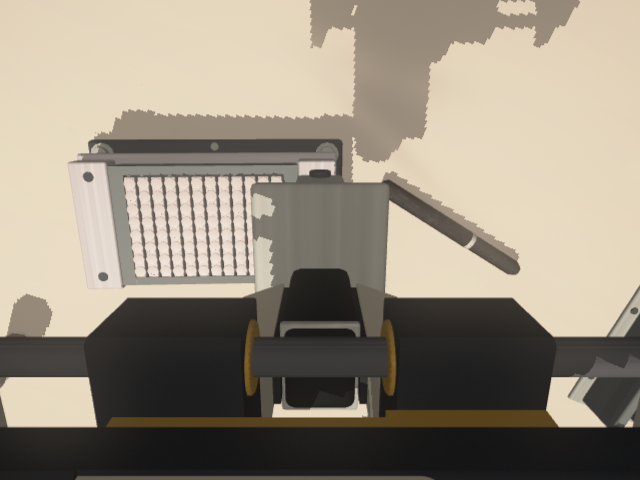

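```bash
python3 - <<'E'
from h import *
s=telemetry.observe(); T=s['tool_pos']; Rt=R.from_euler('xyz',s['tool_rot']).as_matrix()
for n,(u,v) in dict(sR1=(88,177),sR2=(103,276),stripNL=(124,177),stripNR=(246,178),stripFL=(135,277),stripFR=(252,276),ledge1=(92,200),ledge2=(97,240),ledge3=(100,260),rim1=(112,180),rim2=(290,170),rim2b=(200,170),rimf=(200,280),led0=(318,163),led0b=(310,165)).items():
    w=pt('w2',u,v); print(n,w.round(4),'tool mm',((Rt.T@(w-T))*1000).round(1))
E
```

```text
sR1 [ 0.5317 -0.2879  0.0537] tool mm [  33.8 -157.4  314.1]
sR2 [ 0.5973 -0.2603  0.0553] tool mm [ -37.3 -156.3  312.4]
stripNL [ 0.522  -0.2645  0.0557] tool mm [  34.  -132.   312.1]
stripNR [ 0.4924 -0.1881  0.0534] tool mm [ 33.  -50.1 314.5]
stripFL [ 0.5906 -0.2393  0.0532] tool mm [ -39.  -134.3  314.5]
stripFR [ 0.5594 -0.1607  0.0503] tool mm [-39.4 -49.7 317.6]
ledge1 [ 0.5462 -0.2815  0.0538] tool mm [  17.9 -156.9  314. ]
ledge2 [ 0.5729 -0.2712  0.0543] tool mm [ -10.6 -157.3  313.5]
ledge3 [ 0.586  -0.2652  0.0556] tool mm [ -25.1 -156.6  312.1]
rim1 [ 0.5278 -0.2724  0.0533] tool mm [  31.7 -141.5  314.5]
rim2 [ 0.4769 -0.1624  0.0484] tool mm [ 37.8 -20.4 319.6]
rim2b [ 0.4994 -0.2193  0.0511] tool mm [ 38.1 -81.6 316.8]
rimf [ 0.5758 -0.1949  0.0519] tool mm [-41.9 -87.6 316. ]
led0 [ 0.4653 -0.1462  0.0479] tool mm [ 42.5  -1.1 320.2]
led0b [ 0.4684 -0.1509  0.0502] tool mm [ 41.4  -6.6 317.8]
```

```bash
python3 -m crank '[[-1,-2.5,-2,15,0],[-1,-2.5,-2,40,0],[-1,-2.5,-2,60,0],[-1,-2.5,-2,70,0],[-1,-2.5,-2,75,0],[-1,-2.5,-2,76,0],[-1,-2.5,-2,76,0],[-1,-2.5,-2,76,0],[-1,-2.5,-2,76,0]]'; python3 -m crank '[[-1,0,0,0.5,0],[-1,0,0,1,0],[-1,0,0,1.5,0],[-1,0,0,2,0],[-1,0,0,2,0]]'
```

```text
time: 5.53
tool_pos: [0.5081, -0.1318, 0.2938]
tool_rot: [-3.14, 0.002, -2.759]
contact_force: [-0.0, -0.6, -5.0]
opening: 0.0239
grip_force: 60.0
time: 5.95
tool_pos: [0.5077, -0.1317, 0.2906]
tool_rot: [3.141, -0.0, -2.759]
contact_force: [-0.1, 0.4, -5.2]
opening: 0.024
grip_force: 60.0
```

```bash
python3 -m crank '[[-1,0,0,0.5,0],[-1,0,0,1,0],[-1,0,0,1.5,0],[-1,0,0,2,0],[-1,0,0,2,0]]'; python3 -m crank '[[-1,0,0,0.5,0],[-1,0,0,1,0],[-1,0,0,1,0],[-1,0,0,1,0]]'
```

```text
time: 6.37
tool_pos: [0.5078, -0.1317, 0.2886]
tool_rot: [3.141, -0.0, -2.759]
contact_force: [-0.2, -0.4, -4.7]
opening: 0.024
grip_force: 60.0
time: 6.7
tool_pos: [0.5078, -0.1317, 0.2877]
tool_rot: [3.142, 0.0, -2.759]
contact_force: [0.1, 0.7, -5.3]
opening: 0.0237
grip_force: 60.0
```

```bash
python3 -m crank '[[-1,0,0,0.5,0],[-1,0,0,1,0],[-1,0,0,1,0],[-1,0,0,1,0]]'
```

```text
time: 7.03
tool_pos: [0.5078, -0.1317, 0.2867]
tool_rot: [3.142, 0.0, -2.759]
contact_force: [0.3, 0.4, -4.2]
opening: 0.0238
grip_force: 60.0
```

```bash
python3 -m crank '[[-1,0,0,0.5,0],[-1,0,0,1,0],[-1,0,0,1,0],[-1,0,0,1,0]]'
```

```text
time: 7.37
tool_pos: [0.5078, -0.1318, 0.2862]
tool_rot: [-3.141, 0.001, -2.759]
contact_force: [-1.9, 0.4, 2.9]
opening: 0.0236
grip_force: 60.0
```

```bash
python3 -m crank '[[-1,0,0,0.5,0],[-1,0,0,0.5,0],[-1,0,0,0.5,0]]'
```

```text
time: 7.62
tool_pos: [0.5079, -0.1318, 0.2858]
tool_rot: [-3.141, 0.001, -2.759]
contact_force: [-1.5, -0.9, 5.0]
opening: 0.0241
grip_force: 60.0
```

```bash
python3 -m crank '[[-1,0,0,0.4,0],[-1,0,0,0.8,0],[-1,0,0,0.8,0]]'; python3 -m crank '[[-1,0,-1.5,-0.06,0],[-1,0,-3,-0.12,0],[-1,0,-4.5,-0.17,0],[-1,0,-6,-0.23,0],[-1,0,-8,-0.31,0],[-1,0,-8,-0.31,0],[-1,0,-8,-0.31,0]]'
```

```text
time: 7.87
tool_pos: [0.5079, -0.1318, 0.2853]
tool_rot: [-3.141, 0.001, -2.759]
contact_force: [-2.9, 0.6, 8.4]
opening: 0.0237
grip_force: 60.0
time: 8.45
tool_pos: [0.511, -0.1395, 0.2857]
tool_rot: [-3.14, 0.001, -2.759]
contact_force: [-3.2, -0.6, 7.2]
opening: 0.024
grip_force: 60.0
```

```bash
python3 -m crank '[[-1,0,-1,0.26,0],[-1,0,-2,0.22,0],[-1,0,-3,0.18,0],[-1,0,-4,0.14,0],[-1,0,-5,0.1,0],[-1,0,-6,0.06,0],[-1,0,-6,0.06,0]]'; python3 -m crank '[[-1,0,-1,-0.04,0],[-1,0,-2,-0.08,0],[-1,0,-3,-0.12,0],[-1,0,-4,-0.16,0],[-1,0,-5,-0.2,0],[-1,0,-6,-0.24,0],[-1,0,-6,-0.24,0]]'
```

```text
time: 9.03
tool_pos: [0.5129, -0.1442, 0.2856]
tool_rot: [3.14, 0.001, -2.76]
contact_force: [-4.3, 3.9, 11.0]
opening: 0.0238
grip_force: 60.0
time: 9.62
tool_pos: [0.5154, -0.1504, 0.286]
tool_rot: [-3.14, 0.001, -2.759]
contact_force: [-3.0, 0.1, 9.0]
opening: 0.0235
grip_force: 60.0
```

```bash
python3 -m crank '[[-1,0,-1,0.1,0],[-1,0,-2,0.06,0],[-1,0,-3,0.02,0],[-1,0,-4,-0.02,0],[-1,0,-5,-0.06,0],[-1,0,-6,-0.1,0],[-1,0,-7,-0.14,0],[-1,0,-8,-0.17,0]]'; python3 -m crank '[[-1,0,-1,-0.04,0],[-1,0,-2,-0.08,0],[-1,0,-3,-0.12,0],[-1,0,-4,-0.16,0],[-1,0,-5,-0.2,0],[-1,0,-6,-0.24,0],[-1,0,-6,-0.24,0]]'
```

```text
time: 10.28
tool_pos: [0.5183, -0.1575, 0.2863]
tool_rot: [-3.141, 0.001, -2.759]
contact_force: [-3.1, 1.8, 10.4]
opening: 0.0237
grip_force: 60.0
time: 10.87
tool_pos: [0.5204, -0.1629, 0.2864]
tool_rot: [3.141, 0.001, -2.759]
contact_force: [-2.6, 2.4, 10.9]
opening: 0.024
grip_force: 60.0
```

Load about 15–16 N; continuing.

```bash
python3 -m crank '[[-1,0,-1,-0.04,0],[-1,0,-2,-0.08,0],[-1,0,-3,-0.12,0],[-1,0,-4,-0.16,0],[-1,0,-5,-0.2,0],[-1,0,-6,-0.24,0],[-1,0,-7,-0.28,0],[-1,0,-8,-0.32,0]]'; python3 -m crank '[[-1,0,-1,-0.04,0],[-1,0,-2,-0.08,0],[-1,0,-3,-0.12,0],[-1,0,-4,-0.16,0],[-1,0,-5,-0.2,0],[-1,0,-6,-0.24,0],[-1,0,-7,-0.28,0],[-1,0,-8,-0.32,0]]'
```

```text
time: 11.53
tool_pos: [0.5233, -0.17, 0.2867]
tool_rot: [3.14, 0.001, -2.759]
contact_force: [-3.8, 4.8, 11.5]
opening: 0.0238
grip_force: 60.0
time: 12.2
tool_pos: [0.5263, -0.1774, 0.287]
tool_rot: [3.14, 0.001, -2.759]
contact_force: [-3.8, 5.0, 10.8]
opening: 0.0235
grip_force: 60.0
```

```bash
python3 -m crank '[[-1,0,-1,-0.04,0],[-1,0,-2,-0.08,0],[-1,0,-3,-0.12,0],[-1,0,-4,-0.16,0],[-1,0,-5,-0.2,0],[-1,0,-6,-0.24,0],[-1,0,-7,-0.28,0],[-1,0,-8,-0.32,0]]'
```

```text
time: 12.87
tool_pos: [0.5294, -0.1851, 0.2874]
tool_rot: [3.141, 0.001, -2.76]
contact_force: [-2.5, 4.9, 11.1]
opening: 0.0236
grip_force: 60.0
```

```bash
python3 -m crank '[[-1,0,-1,-0.04,0],[-1,0,-2,-0.08,0],[-1,0,-3,-0.12,0],[-1,0,-4,-0.16,0],[-1,0,-5,-0.2,0],[-1,0,-6,-0.25,0],[-1,0,-7,-0.29,0],[-1,0,-8,-0.33,0],[-1,0,-9,-0.37,0],[-1,0,-10,-0.42,0]]'
```

```text
time: 13.7
tool_pos: [0.5331, -0.1942, 0.2878]
tool_rot: [3.14, 0.001, -2.759]
contact_force: [-3.2, 5.1, 10.2]
opening: 0.024
grip_force: 60.0
```

```bash
python3 -m crank '[[-1,0,-1,-0.04,0],[-1,0,-2,-0.08,0],[-1,0,-3,-0.12,0],[-1,0,-4,-0.16,0],[-1,0,-5,-0.2,0],[-1,0,-6,-0.25,0],[-1,0,-7,-0.29,0],[-1,0,-8,-0.33,0],[-1,0,-9,-0.37,0],[-1,0,-10,-0.4,0]]'
```

```text
time: 14.53
tool_pos: [0.5369, -0.2034, 0.2883]
tool_rot: [3.141, 0.001, -2.759]
contact_force: [-3.5, 4.7, 11.8]
opening: 0.0237
grip_force: 60.0
```

```bash
python3 -m crank '[[-1,0,-1,-0.04,0],[-1,0,-2,-0.08,0],[-1,0,-3,-0.12,0],[-1,0,-4,-0.16,0],[-1,0,-5,-0.2,0],[-1,0,-6,-0.25,0],[-1,0,-7,-0.29,0],[-1,0,-8,-0.33,0],[-1,0,-9,-0.37,0],[-1,0,-10,-0.4,0]]'
```

```text
time: 15.37
tool_pos: [0.5406, -0.2128, 0.2887]
tool_rot: [3.141, 0.001, -2.759]
contact_force: [-3.4, 3.5, 11.0]
opening: 0.0236
grip_force: 60.0
```

```bash
python3 -m crank '[[-1,0,-1,-0.04,0],[-1,0,-2,-0.08,0],[-1,0,-3,-0.12,0],[-1,0,-4,-0.16,0],[-1,0,-5,-0.2,0],[-1,0,-6,-0.25,0],[-1,0,-7,-0.29,0],[-1,0,-8,-0.33,0],[-1,0,-9,-0.37,0],[-1,0,-10,-0.42,0]]'
```

```text
time: 16.2
tool_pos: [0.5445, -0.2222, 0.2892]
tool_rot: [3.141, 0.001, -2.759]
contact_force: [-2.9, 2.6, 10.4]
opening: 0.0236
grip_force: 60.0
```

```bash
python3 -m crank '[[-1,0,-1,-0.04,0],[-1,0,-2,-0.08,0],[-1,0,-3,-0.12,0],[-1,0,-4,-0.16,0],[-1,0,-5,-0.2,0],[-1,0,-6,-0.25,0],[-1,0,-7,-0.29,0],[-1,0,-8,-0.33,0],[-1,0,-9,-0.37,0],[-1,0,-10,-0.42,0]]'
```

```text
time: 17.03
tool_pos: [0.5482, -0.2316, 0.2897]
tool_rot: [-3.141, 0.001, -2.759]
contact_force: [-2.6, 2.5, 10.2]
opening: 0.0236
grip_force: 60.0
```

```bash
python3 -m crank '[[-1,0,-1,-0.04,0],[-1,0,-2,-0.08,0],[-1,0,-3,-0.12,0],[-1,0,-4,-0.16,0],[-1,0,-5,-0.2,0],[-1,0,-6,-0.25,0],[-1,0,-7,-0.29,0],[-1,0,-8,-0.33,0],[-1,0,-9,-0.37,0],[-1,0,-10,-0.42,0]]'
```

```text
time: 17.87
tool_pos: [0.552, -0.241, 0.2901]
tool_rot: [-3.141, 0.001, -2.759]
contact_force: [-2.3, 1.1, 8.8]
opening: 0.0233
grip_force: 60.0
```

```bash
python3 -m crank '[[-1,0,-1,0.06,0],[-1,0,-2,0.02,0],[-1,0,-3,-0.02,0],[-1,0,-4,-0.06,0],[-1,0,-5,-0.1,0],[-1,0,-6,-0.14,0],[-1,0,-7,-0.18,0],[-1,0,-8,-0.22,0],[-1,0,-9,-0.26,0],[-1,0,-10,-0.3,0]]'
```

```text
time: 18.7
tool_pos: [0.5559, -0.2508, 0.2904]
tool_rot: [-3.139, 0.002, -2.759]
contact_force: [-1.6, 0.4, 7.8]
opening: 0.0237
grip_force: 60.0
```

```bash
python3 -m crank '[[-1,0,-1,-0.04,0],[-1,0,-2,-0.08,0],[-1,0,-3,-0.12,0],[-1,0,-4,-0.16,0],[-1,0,-5,-0.2,0],[-1,0,-6,-0.24,0],[-1,0,-7,-0.28,0],[-1,0,-8,-0.31,0],[-1,0,-9,-0.34,0],[-1,0,-10,-0.38,0]]'
```

```text
time: 19.53
tool_pos: [0.5596, -0.26, 0.2907]
tool_rot: [-3.139, 0.002, -2.759]
contact_force: [-1.1, 0.1, 7.8]
opening: 0.0236
grip_force: 60.0
```

```bash
python3 -m crank '[[-1,0,-1,-0.04,0],[-1,0,-2,-0.08,0],[-1,0,-3,-0.12,0],[-1,0,-4,-0.16,0],[-1,0,-5,-0.2,0],[-1,0,-6,-0.24,0],[-1,0,-7,-0.28,0],[-1,0,-8,-0.31,0],[-1,0,-9,-0.34,0],[-1,0,-10,-0.38,0]]'
```

```text
time: 20.37
tool_pos: [0.5633, -0.2693, 0.2911]
tool_rot: [-3.139, 0.002, -2.759]
contact_force: [-1.3, 0.2, 7.9]
opening: 0.0238
grip_force: 60.0
```

```bash
python3 - <<'E'
from h import *
snap('wrist','w3'); snap('scene','sc3')
a=cv2.imread('pics/w3.png'); b=cv2.imread('pics/sc3.png')
b=cv2.resize(b[280:380,300:450],(600,400),interpolation=cv2.INTER_CUBIC)[:, :400]
cv2.imwrite('pics/c3.png',np.hstack([cv2.resize(a[80:400,240:640],(400,320))[:320],b[:320]]))
E
```

```text
(no output)
```

View pics/c3.png

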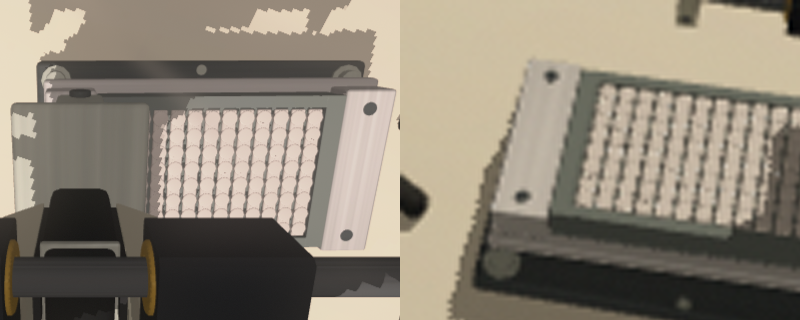

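```bash
python3 - <<'E'
from h import *
s=telemetry.observe(); T=s['tool_pos']; Rt=R.from_euler('xyz',s['tool_rot']).as_matrix()
P=np.array([pt('w3',u,v) for v in range(160,320) for u in range(385,640)])
q=(P-T)@Rt*1000
for lx in [(-12,20),(39,43)]:
  print(lx)
  for y in range(24,170,6):
    m=(q[:,0]>lx[0])&(q[:,0]<lx[1])&(abs(q[:,1]-y-3)<3)&(P[:,2]>.03)
    if m.sum()>5: print(y+3,m.sum(),(np.median(P[m,2])*1000).round(2),(np.percentile(P[m,2],80)*1000).round(2))
E
```

```text
(-12, 20)
27 61 99.39 124.02
33 66 52.0 52.59
39 656 51.63 52.34
45 639 51.33 52.11
51 627 51.45 52.03
57 650 50.82 51.51
63 642 50.5 51.22
69 607 50.67 51.25
75 651 49.98 50.68
81 631 49.77 50.53
87 599 49.87 50.42
93 650 49.27 49.95
99 615 48.99 49.68
105 603 49.14 49.66
111 656 48.5 49.21
117 619 48.28 49.03
123 585 48.41 48.92
129 654 48.09 48.72
135 590 47.96 48.48
141 638 47.73 48.28
147 602 47.56 48.06
153 611 47.3 47.8
159 596 47.1 47.58
165 72 46.58 46.83
(39, 43)
27 39 99.35 99.75
33 32 51.99 52.44
39 90 51.75 52.45
45 89 51.57 52.07
51 83 51.24 51.76
57 89 51.04 51.61
63 86 50.76 51.48
69 93 50.52 51.01
75 91 50.34 50.76
81 90 50.12 50.65
87 89 49.94 50.32
93 93 49.67 50.15
99 98 49.32 49.8
105 87 49.18 49.78
111 87 48.84 49.49
117 94 48.71 49.28
123 86 48.63 49.01
129 94 48.2 48.76
135 80 47.93 48.44
141 92 47.77 48.38
147 86 47.67 48.17
153 86 47.32 47.88
159 87 47.02 47.58
165 9 46.55 46.7
```

```bash
python3 -m crank '[[-1,0,0,0.2,0],[-1,0,0,0.4,0],[-1,0,2,0.48,0],[-1,0,4,0.56,0],[-1,0,6,0.64,0],[-1,0,8,0.72,0],[-1,0,10,0.8,0],[-1,0,12,0.88,0],[-1,0,14,0.96,0],[-1,0,16,1.04,0],[-1,0,16,1.04,0]]'
```

```text
time: 21.38
tool_pos: [0.5573, -0.2543, 0.2904]
tool_rot: [-3.139, 0.002, -2.759]
contact_force: [-1.2, 0.3, 8.8]
opening: 0.0235
grip_force: 60.0
```

```bash
python3 -m crank '[[-1,0,2,0.08,0],[-1,0,4,0.16,0],[-1,0,6,0.24,0],[-1,0,8,0.32,0],[-1,0,10,0.4,0],[-1,0,12,0.48,0],[-1,0,14,0.56,0],[-1,0,16,0.64,0],[-1,0,18,0.72,0],[-1,0,20,0.8,0]]'
```

```text
time: 22.22
tool_pos: [0.55, -0.2361, 0.2897]
tool_rot: [-3.138, 0.002, -2.759]
contact_force: [-1.3, -2.2, 9.3]
opening: 0.0237
grip_force: 60.0
```

```bash
python3 -m crank '[[-1,0,2,0.08,0],[-1,0,4,0.16,0],[-1,0,6,0.24,0],[-1,0,8,0.32,0],[-1,0,10,0.4,0],[-1,0,12,0.48,0],[-1,0,14,0.56,0],[-1,0,16,0.64,0],[-1,0,18,0.72,0],[-1,0,20,0.8,0]]'
python3 - <<'E'
from h import *
snap('wrist','w4')
s=telemetry.observe(); T=s['tool_pos']; Rt=R.from_euler('xyz',s['tool_rot']).as_matrix()
P=np.array([pt('w4',u,v) for v in range(140,320) for u in range(20,280)])
q=(P-T)@Rt*1000
for y in range(-110,-20,6):
  o=[]
  for lx in [(0,25),(39,43)]:
    m=(q[:,0]>lx[0])&(q[:,0]<lx[1])&(abs(q[:,1]-y-3)<3)&(P[:,2]>.03)
    if m.sum()>5: o+=[m.sum(),(np.median(P[m,2])*1000).round(2)]
  print(y+3,o)
E
```

```text
time: 23.05
tool_pos: [0.5426, -0.2176, 0.2889]
tool_rot: [-3.138, 0.002, -2.759]
contact_force: [-1.5, -2.2, 9.9]
opening: 0.0237
grip_force: 60.0
-107 []
-101 []
-95 []
-89 []
-83 []
-77 []
-71 [np.int64(391), np.float64(53.36), np.int64(72), np.float64(53.25)]
-65 [np.int64(538), np.float64(53.26), np.int64(93), np.float64(53.22)]
-59 [np.int64(545), np.float64(53.06), np.int64(95), np.float64(53.18)]
-53 [np.int64(529), np.float64(52.82), np.int64(98), np.float64(52.67)]
-47 [np.int64(538), np.float64(52.5), np.int64(97), np.float64(52.55)]
-41 [np.int64(532), np.float64(52.34), np.int64(97), np.float64(52.41)]
-35 [np.int64(251), np.float64(51.35), np.int64(63), np.float64(52.11)]
-29 [np.int64(218), np.float64(97.22), np.int64(53), np.float64(96.95)]
-23 [np.int64(900), np.float64(97.95), np.int64(168), np.float64(97.65)]
```

```bash
python3 -m crank '[[-1,0,0,-5,0],[-1,0,0,-15,0],[-1,0,0,-35,0],[-1,0,0,-55,0],[-1,0,0,-72,0],[-1,0,0,-80,0],[-1,0,0,-80,0],[-1,0,0,-80,0]]'; python3 -m crank '[[-1,-8,24,0,0.02],[-1,-19,56,0,0.06],[-1,-30,88,0,0.1],[-1,-41,121,0,0.14],[-1,-52,154,0,0.18],[-1,-63,187,0,0.22],[-1,-75,222,0,0.26],[-1,-87,257,0,0.3],[-1,-99,293,0,0.34],[-1,-111,329,0,0.382],[-1,-123,364,0,0.382],[-1,-132,391,0,0.382]]'; python3 -m crank '[[-1,0,0,0,0],[-1,0,0,0,0],[-1,0,0,0,0]]'; python3 - <<'E'
from h import *
snap('wrist','w5'); s=telemetry.observe(); print(s['tool_pos'],s['tool_rot'])
a=cv2.imread('pics/w2.png')[150:450,220:420]; b=cv2.imread('pics/w5.png')[150:450,220:420]
cv2.imwrite('pics/c5.png',cv2.resize(np.hstack([a,b]),(800,600)))
E
```

```text
time: 23.77
tool_pos: [0.542, -0.217, 0.3666]
tool_rot: [3.141, -0.0, -2.759]
contact_force: [0.2, 0.1, -4.7]
opening: 0.0238
grip_force: 60.0
time: 24.77
tool_pos: [0.5178, 0.1976, 0.3655]
tool_rot: [3.141, -0.003, -3.14]
contact_force: [-0.3, -0.6, -4.7]
opening: 0.0238
grip_force: 60.0
time: 25.02
tool_pos: [0.5185, 0.1947, 0.3659]
tool_rot: [-3.141, -0.002, -3.141]
contact_force: [0.7, -0.2, -4.3]
opening: 0.024
grip_force: 60.0
[0.5187293  0.19410866 0.36618067] [-3.14077201e+00 -1.85791618e-03  3.14121039e+00]
```

View pics/c5.png

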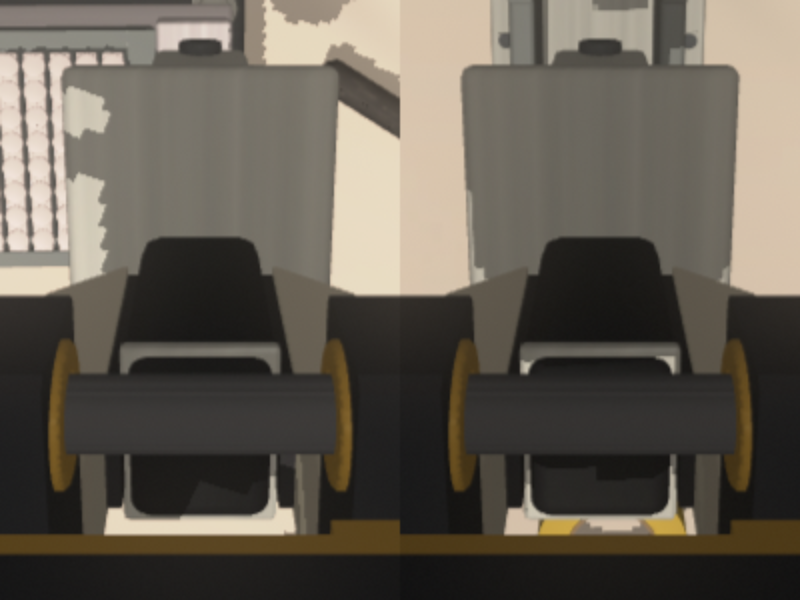

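```bash
python3 -m crank '[[-1,-0.5,0,20,0],[-1,-0.5,0,50,0],[-1,-0.5,0,75,0],[-1,-0.5,0,95,0],[-1,-0.5,0,105,0],[-1,-0.5,0,112,0],[-1,-0.5,0,116,0],[-1,-0.5,0,118,0],[-1,-0.5,0,120,0],[-1,-0.5,0,121,0],[-1,-0.5,0,121,0],[-1,-0.5,0,121,0]]'
```

```text
time: 26.07
tool_pos: [0.5194, 0.195, 0.2468]
tool_rot: [3.141, 0.001, -3.141]
contact_force: [-0.9, 0.1, -4.3]
opening: 0.0237
grip_force: 60.0
```

```bash
python3 -m crank '[[-1,0,0,0.5,0],[-1,0,0,1,0],[-1,0,0,1,0]]'
```

```text
time: 26.32
tool_pos: [0.5192, 0.195, 0.2452]
tool_rot: [3.142, 0.0, -3.141]
contact_force: [0.1, 0.7, -4.4]
opening: 0.0235
grip_force: 60.0
```

```bash
python3 -m crank '[[-1,0,0,0.5,0],[-1,0,0,1,0],[-1,0,0,1.2,0],[-1,0,0,1.2,0]]'
```

```text
time: 26.65
tool_pos: [0.5192, 0.1949, 0.2439]
tool_rot: [3.142, -0.0, -3.141]
contact_force: [0.3, 0.5, -3.9]
opening: 0.0236
grip_force: 60.0
```

```bash
python3 -m crank '[[-1,0,0,0.4,0],[-1,0,0,0.4,0],[-1,0,0,0.4,0]]'
```

```text
time: 26.9
tool_pos: [0.5193, 0.195, 0.2437]
tool_rot: [3.142, 0.0, -3.141]
contact_force: [-0.3, -0.6, -3.4]
opening: 0.0242
grip_force: 60.0
```

```bash
python3 -m crank '[[-0.3,0,0,0,0],[-0.2,0,0,0,0],[0,0,0,0,0],[0.5,0,0,0,0],[1,0,0,0,0],[1,0,0,0,0],[1,0,0,0,0],[1,0,0,0,0],[1,0,0,0,0],[1,0,0,0,0],[1,0,0,0,0],[1,0,0,0,0]]'; python3 -m crank '[[1,0,0,-10,0],[1,0,0,-30,0],[1,0,0,-60,0],[1,0,0,-90,0],[1,0,0,-115,0],[1,0,0,-115,0],[1,0,0,-115,0],[1,0,0,-115,0]]'; python3 - <<'E'
from h import *
snap('wrist','w6')
P=np.array([pt('w6',u,v) for v in range(190,300) for u in range(270,380)])
for lo,hi in[(.1,.115),(.048,.06)]:
  m=P[(P[:,2]>lo)&(P[:,2]<hi)];print(len(m),cv2.minAreaRect(m[:,:2].astype(np.float32)*1000),np.median(m[:,2]))
E
```

```text
time: 27.9
tool_pos: [0.5193, 0.1949, 0.2436]
tool_rot: [3.142, 0.0, -3.141]
contact_force: [0.3, 0.4, -0.1]
opening: 0.0913
grip_force: 0.0
time: 28.57
tool_pos: [0.5189, 0.1948, 0.3584]
tool_rot: [-3.142, -0.001, -3.141]
contact_force: [-0.6, 0.1, 0.1]
opening: 0.0918
grip_force: 0.0
2226 ((519.172607421875, 194.74473571777344), (30.29791259765625, 24.29037094116211), 0.8779327273368835) 0.10633968201040363
5659 ((532.072021484375, 192.913818359375), (59.63143539428711, 80.66797637939453), 89.91744232177734) 0.05176283723910402
```

View pics/w6.png

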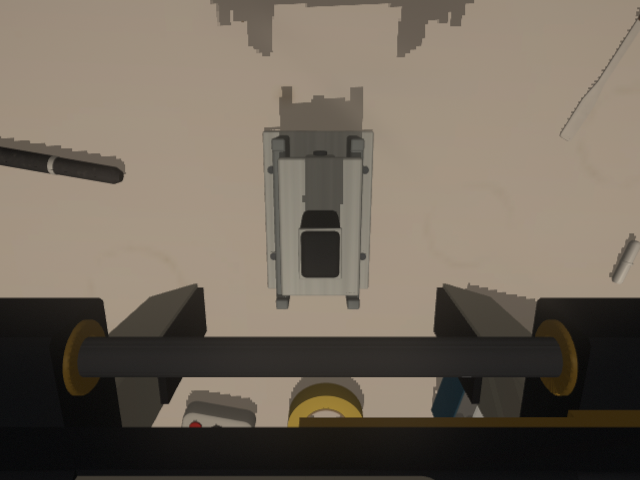

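The roller stands upright in its rest: its handle is at (320,254), with the same height and place as at the start. The robot is clear of everything.

```bash
python3 -c "
from cell import ticket; print(ticket.hand_in())"
```

```text
the job is handed in; nothing more can be done
None
```

The job is handed in, with no verdict returned: depth readings showed the strips flush with the rim, readings taken between moves put the roller's push at about 13–17 N, and the roller is back upright in its rest.

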